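# Fit out the two portafilters for the espresso shift

### The job

Get the espresso tools ready for the shift: drop the deep filter basket into the bottomless portafilter and the small stepped single basket into the spouted one, each hanging level, all the way down on the rim. The dosing ring goes on top of the deep basket, and the tamper upright into its round rest. Leave the steel dosing cup and the tasting cup standing where they are, and let go of everything.

Things in the scene. Friction and masses are not known exactly. Their poses are not given: they have to be found in the camera images.
- deep_basket: loose deep double filter basket, a steel cup with perforated floor, 30 mm high, 60 g. Origin at the centre of its underside, z up. Body 56 mm across (49 at the bevelled bottom), mouth 52; flange 68 mm in diameter, 26 to 30 mm above the origin: grip across it from above. It hangs 26 mm deep by its flange; only the bottomless portafilter is deep enough.
- single_basket: loose single filter basket, same steel and flange as the deep one but only 19 mm high and stepped in to a narrow perforated floor, 50 g. Origin at the centre of its underside, z up. Lower part 41 mm across, widening at 6 to 9 mm height to 56; flange 68 mm in diameter, 15 to 19 mm above the origin: grip across it from above.
- dosing_ring: loose dosing ring, a short aluminium tube open right through, 28 mm high, 70 g. Origin at the centre of its underside, z up. 62 mm across from 6 mm up to the top (grip here, from above); below, a 6 mm lip, 47 mm across (43 at its edge), drops into the 52 mm mouth of a basket so that the shoulder rests on its flange: origin then 24 mm above the deep basket's origin.
- tamper: loose tamper standing on its foot, 86 mm high, 420 g: steel foot 58 mm in diameter and 26 mm high, above it a wooden grip up to 32 mm thick, to be taken from above at 50 to 75 mm height. Origin at the centre of its underside, z up. 
- bottomless_portafilter: portafilter with open bottom: one looks down through the ring on to black rubber. Fixed in a tamping stand. Origin on the ring axis at worktop level; the handle points along own -x, 56 mm up, 31 mm thick, to 154 mm out. Ring bore 61, outside 66, rim 78 mm up. Lugs and wooden cheeks reach 50 mm out along own y, 64 mm up. The deep basket's origin is 52 mm up when it hangs in it.
- spouted_portafilter: portafilter with a closed steel floor 20 mm below the rim (small dark drain hole). Fixed in a tamping stand. Origin on the ring axis at worktop level; the handle points along own -x, 56 mm up, 31 mm thick, to 154 mm out. Ring bore 61, outside 66, rim 78 mm up. Lugs and wooden cheeks reach 50 mm out along own y, 64 mm up. The single basket's origin is 63 mm up when it hangs in it.
- tamper_rest: low round wooden tamper rest, 83 mm in diameter, 14 mm high, with a rubber-lined round recess 67 mm wide whose floor is 6 mm above the worktop; fixed. Origin at the centre of its underside, z up. 
- dosing_cup: bystander, loose: plain steel dosing cup 54 mm in diameter and 69 mm high, no flange. Origin at the centre of its underside, z up. 
- tasting_cup: bystander, loose: pale stoneware tasting cup 68 mm in diameter and 62 mm high. Origin at the centre of its underside, z up. 

How it is judged:
At the end, for the whole second after the job is handed in: Both baskets hang by their flanges in their portafilters (5 mm off centre, 3 mm in height, 0.08 rad), the dosing ring so on the deep basket (6 mm), the tamper upright in its rest (8 mm); all released, at rest; both bystander cups upright, within 20 mm of their start (horizontal distance between deep_basket and bottomless_portafilter below 0.005 m and z of deep_basket in the frame of bottomless_portafilter between 0.049 and 0.055 m and angle between each of deep_basket, single_basket, dosing_ring, tamper's own z axis and vertical below 0.08 rad and horizontal distance between single_basket and spouted_portafilter below 0.005 m and z of single_basket in the frame of spouted_portafilter between 0.06 and 0.066 m and horizontal distance between dosing_ring and deep_basket below 0.006 m and z of dosing_ring in the frame of deep_basket between 0.021 and 0.027 m and horizontal distance between tamper and tamper_rest below 0.008 m and z of tamper in the frame of tamper_rest between 0.003 and 0.009 m and linear speed of each of deep_basket, single_basket, dosing_ring, tamper below 0.02 m/s and angular speed of each of deep_basket, single_basket, dosing_ring, tamper below 0.2 rad/s and distance of each of dosing_cup, tasting_cup from where it was at the start of the episode below 0.02 m and angle between each of dosing_cup, tasting_cup's own z axis and vertical below 0.15 rad); the robot touches nothing.
It fails at once if the dosing cup or the tasting cup is pushed aside by more than 20 mm or tipped (distance of any of dosing_cup, tasting_cup from where it was at the start of the episode above 0.02 m or angle between any of dosing_cup, tasting_cup's own z axis and vertical above 0.15 rad).
It also fails if it takes over 115 s, if anything falls off the work surface, if the arm or the gripper's body presses on something with over 40 N, if the wrist force passes 120 N, or if a joint passes its speed limit or range.

### The arm

A 6-joint arm with a two-finger parallel gripper is mounted at the origin on a cart in front of the work surface, level with it; the furniture and walls round the work are solid. World frame = base frame: x ahead of the robot, y to its left, z up, the work surface at z = 0. Lengths are in m, angles in rad, forces in N, time in s.
With the tool pointing down it reaches from about 0.225 to 0.875 m from the base axis. Payload 3.4 kg.
Tool frame: the origin (TCP) lies at the very end of the fingers, on their centre line; the grasp point (between the pads) lies 19 mm behind it; z points along the fingers, y is the line along which they close (so a half turn about z gives the same grasp; the last joint's range is limited). The gripper opens to 85 mm and grips with 20 to 120 N. Pads are 22 mm wide; open, the fingers measure 114 mm over their backs; the gripper's body (76 mm by 85 mm) begins 54 mm behind the grasp point. The pads swing forward as they close: fully open they stand 13 mm farther back than shut.
Start: joints at [1.141, 0.276, 1.505, -0, 1.361, -0.121], TCP at [0.175, 0.548, 0.231] pointing down, gripper open.
Joint ranges: [-2.89, 2.89], [-0.75, 2.08], [0.22, 2.7], [-1.18, 4.32], [0.11, 2.71], [-2.7, 2.7]. Speed limits (rad/s): [2.57, 2.57, 3.14, 3.14, 3.14, 3.14].

### API

Orientations are given as a unit quaternion [w, x, y, z].
In Python, from rig import manip, eyes gives the robot as it stands.
- The arm moves only by the tool servo_tool, never from a script. Its argument "series" is text: rows parted by semicolons, each of 7 numbers parted by spaces: the shift along the tool's x, y, z in m, then the turn, a rotation vector about the tool's x, y, z in degrees, then the closure, from 0 (fully open) to 1 (shut). In form: dx dy dz ax ay az fingers; .... A call has 1 to 5 rows; each row is the pose to reach, as a shift and turn from the pose commanded when the call began, along the tool's axes at that moment; what a row does not reach only later rows make up. A row lasts 1/10 s, in which the tool goes at most 50 mm and 8.59 degrees, less where a joint would pass 70% of its speed; a pose out of reach is approached as far as the arm can. A call with a gripper value outside its range is refused whole. The fingers move at their own pace and stop on an object; "squeeze" is the grip in N (left out, the last holds). Time passes only in rows, so rows that repeat a pose let the fingers close. It gives the time, the measured TCP pose, the force, the opening and the grip force at its end, in the units of the state.
- manip.get_state(): the state, without advancing time (a new reading comes with each control period).
- eyes.get_image(name): name is "side" or "top" or "wrist"; returns the picture (480x640x3 uint8, red, green, blue); there is no depth.
- eyes.camera_info(name): a dict with "fx", "fy", "cx", "cy" (pixels), "eye" and "orientation" of the camera in the world. Camera axes: x right, y down, z forward; pixel columns grow to the right and rows downward; lengths in m; the calibration is good to about 2 mm. A picture is of the moment at which its call begins: read the wrist's pose just before it. camera_info takes no time and is no camera call; for the wrist camera it gives the pose at the moment of the call.
- manip.sign_off(): hands the job in; it is judged then, once.
The state is a dict: "clock": time; "qpos": joint angles; "qd": joint speeds; "effort": joint torques, N m; "position": TCP position; "ee_rot": TCP orientation; "contact_force": force on the tool from outside, world axes, zero at the start; "moment": the same for the moment, N m; "width": finger opening in m; "gripper_force": force on a finger pad.
Only numpy, scipy, OpenCV 4.12 (cv2) and the standard library are available. Lean on these libraries where they do the work, as an engineer would, in place of code of your own. Each camera call takes 0.05 s, during which the arm holds its last target. There are 200 camera calls.

## Working session

There is one attempt and no reset: what is moved stays moved. The work goes in short steps, Python scripts to look and compute and a tool call to move; the robot and the scene stay as the last step left them, time stands still between calls to the robot, and variables do not carry over. Pictures are saved under pics/ and viewed, at most 16 in all, crops included, and the job is handed in when it is done.

Besides the shell and the picture viewer there is one more tool, called after "Call:" as name(argument=value, ...), one argument or row to a line, values as JSON. servo_tool: Moves the arm, as the interface text tells. Its arguments: {"type":"object","properties":{"series":{"type":"string"},"squeeze":{"type":"number"}},"required":["series"]}

```bash
mkdir -p pics; ls
python3 - <<'E'
from rig import manip, eyes
import cv2
print(manip.get_state())
for n in ("side","top","wrist"):
    print(n,eyes.camera_info(n))
    cv2.imwrite(f"pics/{n}0.png",eyes.get_image(n)[:,:,::-1])
E
```

```text
pics
{'clock': 0.0, 'qpos': array([ 1.14099033e+00,  2.76589576e-01,  1.50614522e+00,  6.64851275e-06,
        1.36073430e+00, -1.20992617e-01]), 'qd': array([-3.60024815e-04, -3.02125381e-04,  8.55031674e-04,  1.24647949e-03,
       -6.76430173e-04, -1.88124904e-05]), 'effort': array([-1.69006780e-03, -4.16775799e+01, -2.45803338e+01, -4.85846103e-04,
        1.12240354e-02,  1.02611133e-05]), 'position': array([0.17452781, 0.54729858, 0.23043801]), 'ee_rot': array([-2.58259406e-04,  1.53794495e-01,  9.88102410e-01, -9.01981051e-04]), 'contact_force': array([ 0.30202194, -0.57675731, -0.14624426]), 'moment': array([0.00324914, 0.04410918, 0.04070841]), 'gripper_force': 0.0, 'width': 0.08523647180904985}
side {'fx': 622.6160392640486, 'fy': 622.6160392640486, 'cx': 317.4339788902488, 'cy': 232.75925696497927, 'eye': array([ 0.0517662 , -0.70796526,  0.62962764]), 'orientation': array([-0.48764533,  0.83693227, -0.21546494,  0.12377909])}
top {'fx': 459.33702511225374, 'fy': 459.33702511225374, 'cx': 321.5655922574164, 'cy': 241.33053937332392, 'eye': array([0.40117284, 0.17798487, 0.89971982]), 'orientation': array([ 0.0642359 , -0.69832046,  0.7112052 , -0.04908618])}
wrist {'fx': 332.6160879467156, 'fy': 332.6160879467156, 'cx': 321.76365235403233, 'cy': 239.65998042767686, 'eye': array([0.11032451, 0.56745427, 0.37397258]), 'orientation': array([0.10779122, 0.80026326, 0.58472844, 0.07779729])}
```

View pics/top0.png

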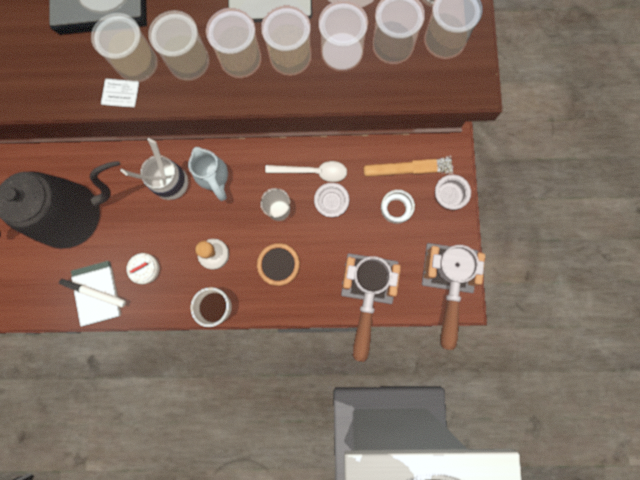

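View pics/side0.png

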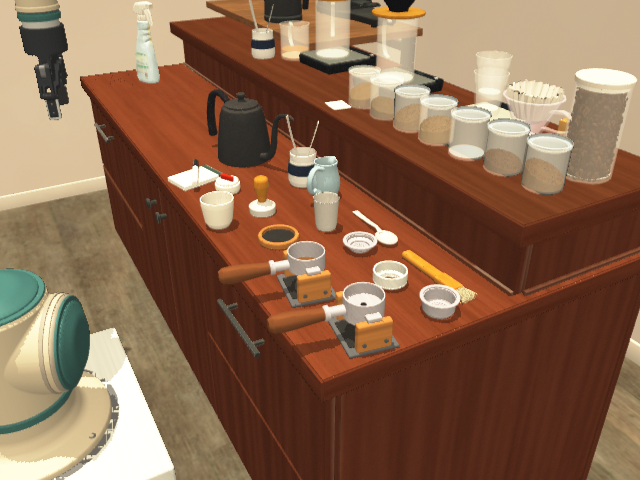

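Top view: tamper (212,253), rest (278,264), bottomless ring (372,275), spouted ring (458,264), single basket (332,200), dosing ring (397,206), deep basket (452,192), dosing cup (277,204), tasting cup (211,307). The side view agrees: single (360,242), ring (390,275), deep (440,302). I'll enlarge both.

Run:
```python
import cv2
t=cv2.imread("pics/top0.png"); s=cv2.imread("pics/side0.png")
cv2.imwrite("pics/topc.png",cv2.resize(t[160:320,300:500],None,fx=4,fy=3.75 if 0 else 3.75,interpolation=cv2.INTER_CUBIC) if 0 else cv2.resize(t[165:315,300:500],None,fx=4,fy=4,interpolation=cv2.INTER_CUBIC))
cv2.imwrite("pics/sidec.png",cv2.resize(s[170:370,240:480],None,fx=3,fy=3,interpolation=cv2.INTER_CUBIC))
cv2.imwrite("pics/topd.png",cv2.resize(t[175:325,180:380],None,fx=4,fy=4,interpolation=cv2.INTER_CUBIC))
```

```text
(no output)
```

View pics/topc.png

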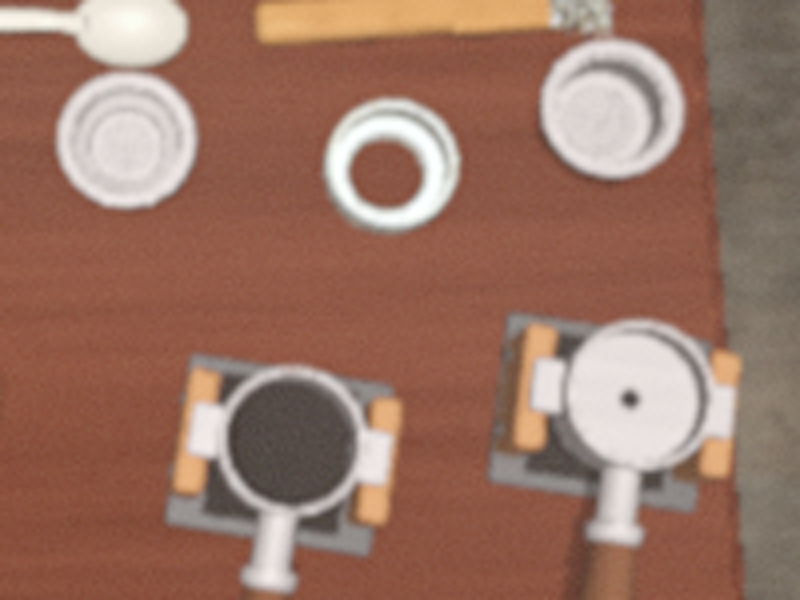

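View pics/sidec.png

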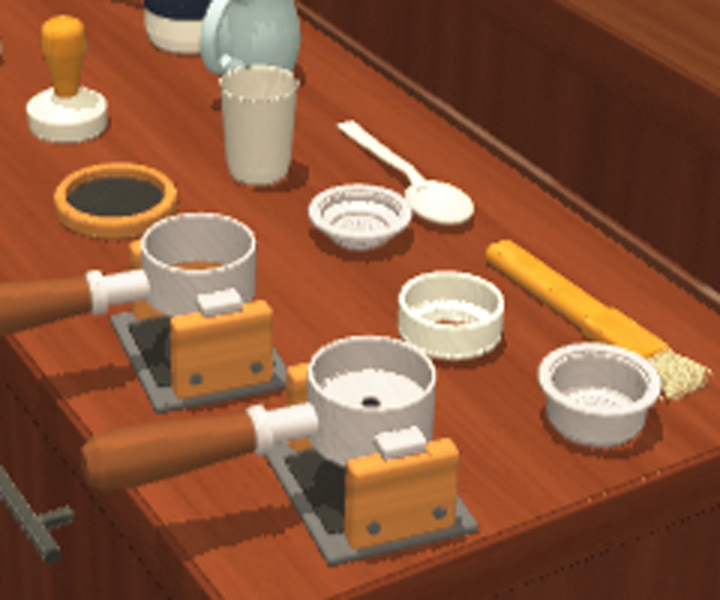

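View pics/topd.png

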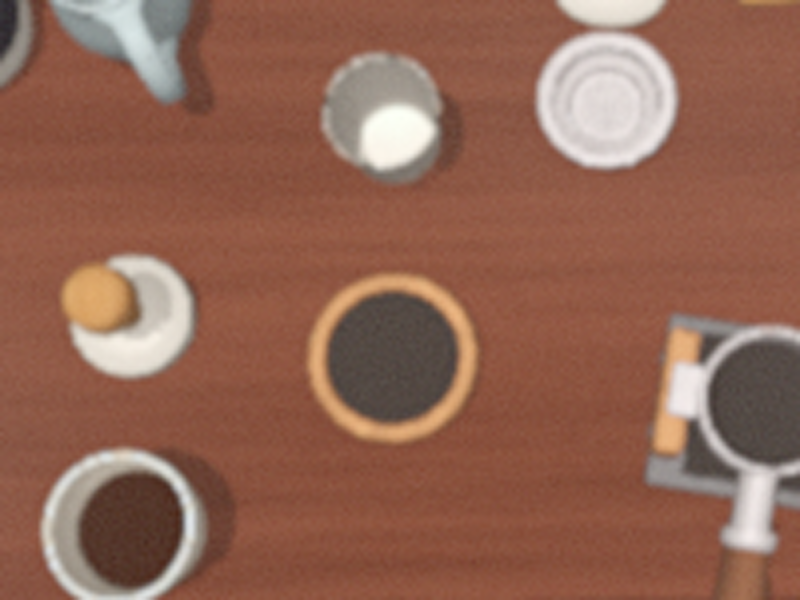

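Crop `topc` (×4, offset 300,165): single flange x 57–197, y 72–209. Ring top right edge 460, top edge 98. Deep flange x 540–685, y 38–180. Bottomless rim x 218–366, spouted rim x 563–710.
Side crop (×3, offset 240,170): the same rims, at x 309–411, 398–504, 537–660, 141–256 and 308–436.
Next I fit circles to these extents in both views.

```bash
cat > h.py <<'E'
import numpy as np, cv2
from scipy.spatial.transform import Rotation as R
from scipy.optimize import least_squares
from rig import manip, eyes
def q2R(q): return R.from_quat(np.roll(q,-1)).as_matrix()
def proj(c,P):
    p=(np.atleast_2d(P)-c["eye"])@q2R(c["orientation"])
    return np.c_[c["fx"]*p[:,0]/p[:,2]+c["cx"],c["fy"]*p[:,1]/p[:,2]+c["cy"]]
def ray(c,uv,z):
    d=q2R(c["orientation"])@[(uv[0]-c["cx"])/c["fx"],(uv[1]-c["cy"])/c["fy"],1]
    return c["eye"]+d*(z-c["eye"][2])/d[2]
A=np.linspace(0,2*np.pi,180)
def circ(p,r): return np.array(p)+r*np.c_[np.cos(A),np.sin(A),0*A]
def ext(c,p,r):
    q=proj(c,circ(p,r)); return np.r_[q.min(0),q.max(0)]   # umin vmin umax vmax
def fit(obs,r,p0):
    """obs: list of (cam,[umin,vmin,umax,vmax] with nan)"""
    def f(p):
        e=np.concatenate([ext(c,p,r)-np.array(o,float) for c,o in obs]); return e[~np.isnan(e)]
    s=least_squares(f,p0); return s.x, np.abs(s.fun).max()
def go(p,phi=None,st=None):
    """shift in tool axes (mm) and turn about tool z (deg) to bring the TCP to p with finger-line angle phi (deg)"""
    st=st or manip.get_state(); M=q2R(st["ee_rot"]); d=M.T@(np.array(p)-st["position"])*1000
    cur=np.degrees(np.arctan2(M[1,1],M[0,1])); t=0
    if phi is not None: t=-((phi-cur+90)%180-90)
    tilt=M[:,2]
    return d.round(1), round(t,1), "phi",round(cur,1),"tilt",tilt[:2].round(4)
E
python3 - <<'E'
from h import *
T=eyes.camera_info("top");S=eyes.camera_info("side");n=np.nan
def f(o,e,s): return [(v+.5)/s-.5+o[i%2] for i,v in enumerate(e)]
a=lambda e:f((300,165),e,4); d=lambda e:f((180,175),e,4); b=lambda e:f((240,170),e,3)
L=dict(single=(a([57,72,197,209]),b([309,185,411,n]),34,.019),
ring=(a([n,98,460,n]),b([398,272,504,n]),31,.028),
deep=(a([540,38,685,180]),b([537,343,660,n]),34,.030),
bottomless=(a([218,366,366,518]),b([141,213,256,n]),33,.078),
spouted=(a([563,320,710,472]),b([308,337,436,n]),33,.078),
tamper=(d([68,n,195,378]),b([26,87,108,n]),29,.026),
rest=(d([307,273,478,441]),b([54,163,178,n]),41.5,.014),
dcup=(d([322,53,442,n]),b([220,65,298,n]),27,.069),
tcup=(d([42,449,207,n]),[n]*4,34,.062))
for k,(t,s,r,z) in L.items():
    p0=ray(T,[np.nanmean([t[0],t[2]]) if t[0]==t[0] else t[2],np.nanmean([t[1],t[3]])],z)
    if k!='tcup': p,e=fit([(T,t),(S,s)],r/1000,p0)
    else: p,e=np.zeros(3),0
    # fit with z fixed, top only
    g=lambda q:(lambda v:v[~np.isnan(v)])(ext(T,[q[0],q[1],z],r/1000)-np.array(t))
    pz=least_squares(g,p0[:2]).x
    print(k,(p*1000).round(1),"res",round(e,2),"top@z",(pz*1000).round(1),z)
for nm,u in [("bl lugs",[(205,430),(376,457)]),("sp lugs",[(547,385),(719,412)]),("bl handle end",[]),]:
    if u:
        q=[ray(T,f((300,165),x,4),.064) for x in u]; v=q[0]-q[1]; print(nm,np.degrees(np.arctan2(v[1],v[0])),(q[0]+q[1])/2)
E
```

```text
single [627.9 174.8  16.3] res 0.74 top@z [626.7 175.1] 0.019
ring [610.8  45.2  26.7] res 0.57 top@z [611.6  44.9] 0.028
deep [635.1 -61.3  27.8] res 0.9 top@z [634.3 -60.5] 0.03
bottomless [472.3 103.8  75.8] res 0.95 top@z [471.5 104.3] 0.078
spouted [490.7 -51.5  73.9] res 1.26 top@z [489.3 -49.8] 0.078
tamper [524.5 408.9  15.4] res 1.29 top@z [521.9 406.4] 0.026
rest [503.2 281.9  10.9] res 0.44 top@z [502.4 281.7] 0.014
dcup [612.3 280.1  67.9] res 0.57 top@z [611.9 280. ] 0.069
tcup [0. 0. 0.] res 0 top@z [422.6 398.2] 0.062
bl lugs 79.92197915188281 [0.47187241 0.10385079 0.064     ]
sp lugs 79.8277190878966 [ 0.48945915 -0.05199687  0.064     ]
```

Call:
servo_tool(
  series="-0.04 -0.028 0 0 0 0 0;-0.08 -0.056 0 0 0 0 0;-0.12 -0.084 0 0 0 0 0;-0.16 -0.112 0 0 0 0 0;-0.2 -0.14 0 0 0 0 0",
  squeeze=30,
)

```text
clock: 0.65
position: [0.3234, 0.352, 0.2312]
ee_rot: [0.0, 0.153, 0.988, -0.0]
contact_force: [0.9, 0.5, -0.2]
width: 0.0852
gripper_force: 0.0
```

Call:
servo_tool(
  series="-0.04 -0.028 0 0 0 0 0;-0.08 -0.056 0 0 0 0 0;-0.12 -0.084 0 0 0 0 0;-0.16 -0.112 0 0 0 0 0;-0.2 -0.14 0 0 0 0 0",
)

```text
clock: 1.15
position: [0.4715, 0.1577, 0.2312]
ee_rot: [-0.0, 0.154, 0.988, 0.0]
contact_force: [0.5, 1.7, -0.5]
width: 0.0858
gripper_force: 0.0
```

Call:
servo_tool(
  series="-0.04 -0.028 0.005 0 0 -8.5 0;-0.08 -0.056 0.01 0 0 -17 0;-0.12 -0.084 0.015 0 0 -25 0;-0.16 -0.112 0.02 0 0 -34 0;-0.2 -0.14 0.02 0 0 -42 0",
)

```text
clock: 1.65
position: [0.6179, -0.0349, 0.2102]
ee_rot: [-0.001, -0.213, 0.977, 0.001]
contact_force: [1.6, 0.0, 0.3]
width: 0.0852
gripper_force: 0.0
```

```bash
python3 -c "
from h import *
s=manip.get_state();print(s['clock'],s['position'],s['qpos'].round(2),go([.635,-.061,.2],125,s))"
```

```text
1.65 [ 0.61794592 -0.03490269  0.21017106] [-0.17  0.35  1.44  0.    1.35 -2.17] (array([ -4.7, -30.8,  10.1]), np.float64(-10.5), 'phi', np.float64(114.5), 'tilt', array([-0.0019,  0.0007]))
```

Call:
servo_tool(
  series="-0.004 -0.026 0.008 0 0 -8 0;-0.004 -0.026 0.008 0 0 -10 0;-0.004 -0.026 0.008 0 0 -10 0",
)

```text
clock: 1.95
position: [0.6319, -0.0563, 0.2021]
ee_rot: [-0.001, -0.293, 0.956, 0.001]
contact_force: [0.0, -0.2, 0.2]
width: 0.0856
gripper_force: 0.0
```

Run:
```python
from h import *
s=manip.get_state();print(s['clock'],s['position'],go([.635,-.061,.2],125,s))
c=eyes.camera_info("wrist");print(c["eye"])
im=eyes.get_image("wrist")[:,:,::-1].copy()
cv2.imwrite("pics/w1.png",im)
print(proj(c,[[.635,-.061,.03],[.49,-.05,.078],[.472,.104,.078],[.611,.045,.028]]).round())
```

```text
1.95 [ 0.63192411 -0.05629479  0.20207506] (array([ 0.1, -5.6,  2.1]), np.float64(-0.9), 'phi', np.float64(124.1), 'tilt', array([-0.002 ,  0.0007]))
[ 0.57617375 -0.09405475  0.34558156]
[[316. 221.]
 [436.  84.]
 [600. 181.]
 [416. 259.]]
```

View pics/w1.png

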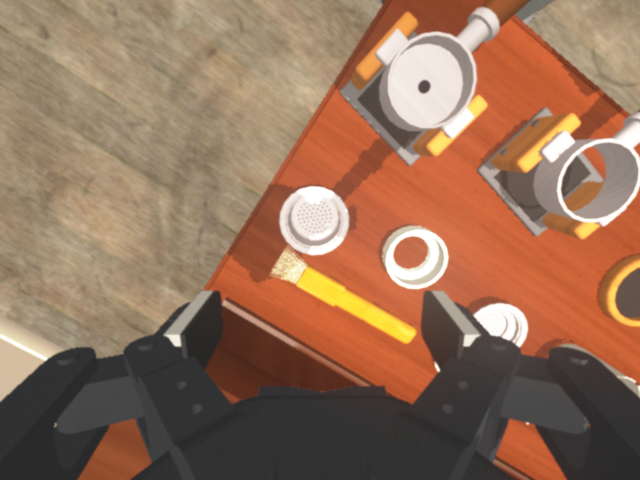

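The wrist view shows the deep flange centred at about (314,220), the ring at (416,257), the spouted rim at (428,85) and the bottomless rim at (588,180). All agree with projection to within a few mm. I'll refine by fitting circles to the image gradient.

```bash
cat >> h.py <<'E'
def gradfit(im,c,p,rs,span=.007):
    g=cv2.GaussianBlur(cv2.cvtColor(im,cv2.COLOR_BGR2GRAY).astype(np.float32),(0,0),.8)
    m=np.hypot(cv2.Sobel(g,5,1,0),cv2.Sobel(g,5,0,1)); m=np.minimum(m,np.percentile(m,97))
    best=(-1,)
    for st,sp in ((.001,span),(.00025,.001)):
        o=np.array(p if best[0]<0 else best[1])
        for dx in np.arange(-sp,sp+1e-9,st):
            for dy in np.arange(-sp,sp+1e-9,st):
                q=o+[dx,dy,0]; s=0
                for r in rs:
                    uv=proj(c,circ(q,r)).astype(np.float32)
                    s+=cv2.remap(m,uv[None,:,0],uv[None,:,1],cv2.INTER_LINEAR).mean()
                if s>best[0]: best=(s,q)
    return (best[1]*1000).round(1),round(best[0]/len(rs))
OBJ=dict(deep=([.635,-.061,.03],[.034]),single=([.627,.175,.019],[.034]),ring=([.611,.045,.028],[.031]),
 bottomless=([.472,.104,.078],[.033,.0305]),spouted=([.490,-.051,.078],[.033,.0305]),
 tamper=([.522,.407,.026],[.029]),rest=([.5025,.282,.014],[.0415,.0335]),dcup=([.612,.28,.069],[.027]),tcup=([.4226,.398,.062],[.034]))
E
python3 - <<'E'
from h import *
s=manip.get_state()
W=eyes.camera_info("wrist")
for k,(p,r) in OBJ.items():
    print(k,*[gradfit(cv2.imread(f"pics/{f}.png"),c,p,r) for f,c in (("top0",eyes.camera_info("top")),("side0",eyes.camera_info("side")))], gradfit(cv2.imread("pics/w1.png"),W,p,r) if k in("deep","single","ring","bottomless","spouted") else "")
print(go([.635,-.061,.2],125))
E
```

```text
deep (array([634.5, -60.5,  30. ]), 171) (array([633.2, -63.5,  30. ]), 195) (array([635.5, -61.8,  30. ]), 166)
single (array([626.8, 175.2,  19. ]), 171) (array([626.8, 171.8,  19. ]), 204) (array([629. , 174.2,  19. ]), 105)
ring (array([610.8,  46.5,  28. ]), 170) (array([609.2,  43.5,  28. ]), 179) (array([611.,  46.,  28.]), 156)
bottomless (array([468.2, 106.2,  78. ]), 152) (array([473.2, 103.8,  78. ]), 163) (array([472.5, 104. ,  78. ]), 142)
spouted (array([486. , -44.8,  78. ]), 130) (array([488.8, -54.2,  78. ]), 162) (array([490.5, -53. ,  78. ]), 117)
tamper (array([524. , 408.5,  26. ]), 156) (array([519.2, 399. ,  26. ]), 98) 
rest (array([502.2, 282. ,  14. ]), 168) (array([500.7, 277.5,  14. ]), 184) 
dcup (array([612.2, 281.2,  69. ]), 146) (array([610.8, 278.3,  69. ]), 139) 
tcup (array([422.6, 404.2,  62. ]), 154) (array([419.4, 395.2,  62. ]), 133) 
(array([ 0.3, -6.4,  2.6]), np.float64(-0.9), 'phi', np.float64(124.1), 'tilt', array([-0.0014,  0.0007]))
```

Call:
servo_tool(
  series="0.0004 -0.007 0.04 0 0 -1 0;0.0004 -0.007 0.08 0 0 -1 0;0.0004 -0.007 0.12 0 0 -1 0;0.0004 -0.007 0.15 0 0 -1 0;0.0004 -0.007 0.165 0 0 -1 0",
)

```text
clock: 2.5
position: [0.6331, -0.0598, 0.0355]
ee_rot: [-0.002, -0.303, 0.953, 0.001]
contact_force: [1.4, -0.2, 0.1]
width: 0.0859
gripper_force: 0.0
```

Call:
servo_tool(
  series="0 0 0.01 0 0 0 0;0 0 0.02 0 0 0 0;0 0 0.02 0 0 0 0",
)

```text
clock: 2.8
position: [0.6351, -0.0608, 0.0178]
ee_rot: [-0.0, -0.303, 0.953, 0.0]
contact_force: [-0.0, 0.0, -0.1]
width: 0.0853
gripper_force: 0.0
```

Run:
```python
from h import *
s=manip.get_state();print(s['clock'],s['position'],s['contact_force'],go([.6353,-.0616,.016],125,s))
im=eyes.get_image("side")[:,:,::-1].copy()
cv2.imwrite("pics/s2.png",cv2.resize(im[200:350,360:520],None,fx=4,fy=4,interpolation=cv2.INTER_CUBIC))
S=eyes.camera_info("side"); print((proj(S,s["position"])-[360,200])*4)
```

```text
2.8 [ 0.63507777 -0.06081649  0.01775375] [-0.01915217  0.03914587 -0.12510227] (array([ 0.3, -0.8,  1.8]), np.float64(0.2), 'phi', np.float64(125.2), 'tilt', array([-0.0011,  0.0003]))
[[312.74184385 401.44772506]]
```

View pics/s2.png

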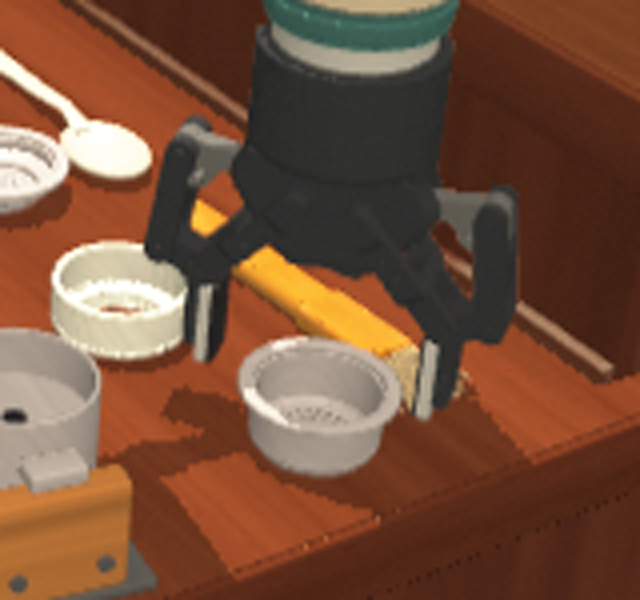

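Run:
```python
from h import *
s=manip.get_state();S=eyes.camera_info("side");M=q2R(s["ee_rot"])
for b in (0,5,10,13,18):
    print(b,*[((proj(S,s["position"]+M@[dx,sg*.0428,-b/1000])-[360,200])*4).round()[0] for sg in (1,-1) for dx in (-.011,.011)])
```

```text
0 [224. 361.] [208. 388.] [422. 412.] [409. 441.]
5 [225. 351.] [209. 378.] [424. 402.] [410. 431.]
10 [226. 341.] [209. 368.] [425. 392.] [412. 421.]
13 [226. 335.] [210. 362.] [426. 386.] [412. 415.]
18 [227. 326.] [211. 352.] [427. 376.] [414. 405.]
```

Call:
servo_tool(
  series="0.0003 -0.0008 0.01 0 0 0 0;0.0003 -0.0008 0.01 0 0 0 0;0.0003 -0.0008 0.01 0 0 0 1;0.0003 -0.0008 0.01 0 0 0 1;0.0003 -0.0008 0.01 0 0 0 1",
  squeeze=30,
)

```text
clock: 3.35
position: [0.636, -0.0623, 0.0094]
ee_rot: [0.0, -0.302, 0.953, -0.0]
contact_force: [-1.0, 0.1, 5.6]
width: 0.0664
gripper_force: 32.3
```

Call:
servo_tool(
  series="0 0 0 0 0 0 1;0 0 0 0 0 0 1;0 0 0 0 0 0 1",
)

```text
clock: 3.65
position: [0.636, -0.0623, 0.0093]
ee_rot: [0.0, -0.302, 0.953, -0.0]
contact_force: [-1.7, 0.2, 6.3]
width: 0.0663
gripper_force: 32.3
```

Run:
```python
from h import *
s=manip.get_state();print(s['clock'],s['position'],s['contact_force'],s['width'],s['gripper_force'],go([.4725,.104,.2],125,s))
```

```text
3.65 [ 0.63598147 -0.06228198  0.00934631] [-1.68998247  0.17156073  6.30772597] 0.06630536044374935 32.34394201543182 (array([  37.6,  230. , -190.8]), np.float64(0.2), 'phi', np.float64(125.2), 'tilt', array([ 0.0009, -0.0002]))
```

Call:
servo_tool(
  series="0 0 -0.02 0 0 0 1;0 0 -0.06 0 0 0 1;0 0 -0.1 0 0 0 1;0.005 0.03 -0.12 0 0 0 1;0.012 0.07 -0.12 0 0 0 1",
)

```text
clock: 4.15
position: [0.5894, -0.0129, 0.1321]
ee_rot: [0.005, -0.301, 0.953, -0.002]
contact_force: [0.7, 0.4, -0.1]
width: 0.0659
gripper_force: 33.7
```

Call:
servo_tool(
  series="0.006 0.04 0 0 0 0 1;0.012 0.08 0 0 0 0 1;0.018 0.12 0 0 0 0 1;0.024 0.15 0 0 0 0 1;0.026 0.16 0 0 0 0 1",
)

```text
clock: 4.65
position: [0.4692, 0.1055, 0.1282]
ee_rot: [-0.001, -0.303, 0.953, 0.001]
contact_force: [0.2, 0.0, -1.2]
width: 0.0662
gripper_force: 33.7
```

Call:
servo_tool(
  series="0 0 0 0 0 0 1;0 0 0 0 0 0 1",
)

```text
clock: 4.85
position: [0.4736, 0.1034, 0.1286]
ee_rot: [0.001, -0.303, 0.953, -0.001]
contact_force: [-0.2, -0.2, -0.4]
width: 0.0661
gripper_force: 33.7
```

Run:
```python
from h import *
s=manip.get_state();print(s['clock'],s['position'],s['contact_force'],s['width'],s['gripper_force'],go([.4725,.104,.061],125,s))
W=eyes.camera_info("wrist");im=eyes.get_image("wrist")[:,:,::-1].copy()
cv2.imwrite("pics/w3.png",im)
S=eyes.camera_info("side"); im2=eyes.get_image("side")[:,:,::-1].copy();cv2.imwrite("pics/s3.png",im2)
p=s["position"]; uv=proj(S,p)[0].astype(int)
crop=cv2.resize(im2[uv[1]-90:uv[1]+60,uv[0]-80:uv[0]+80],(560,525),interpolation=cv2.INTER_CUBIC)
cv2.imwrite("pics/s3c.png",crop)
for r in (.0005,):
  for f,c,i in (("w",W,im),("s",S,im2)):
    print(f,gradfit(i,c,p+[0,0,.0207],[.034]),gradfit(i,c,[.4725,.104,.078],[.033,.0305],.004), p*1000)
```

```text
4.85 [0.47361991 0.10340557 0.12858809] [-0.17798031 -0.18601782 -0.35248472] 0.06612562744794195 33.728403048589826 (array([ 0.7,  1.2, 67.6]), np.float64(0.2), 'phi', np.float64(125.2), 'tilt', array([ 0.0022, -0.0004]))
w (array([473.6, 103.7, 149.3]), 162) (array([473.2, 103. ,  78. ]), 110) [473.61991447 103.40556714 128.58808825]
s (array([471.6, 100.2, 149.3]), 164) (array([472.5, 103. ,  78. ]), 118) [473.61991447 103.40556714 128.58808825]
```

View pics/s3c.png

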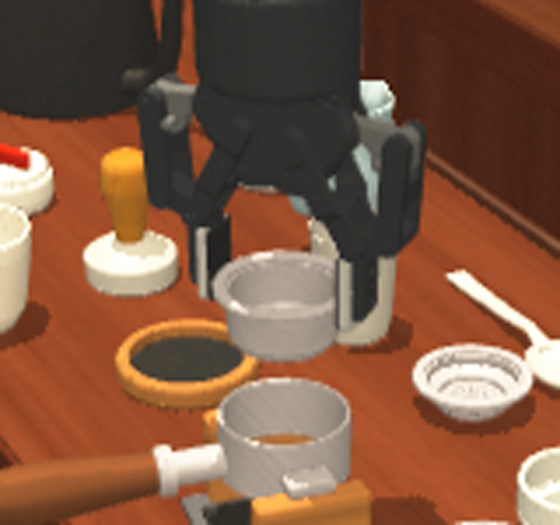

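The basket hangs level between the fingertips, centred above the bottomless ring. I'll lower it.

Call:
servo_tool(
  series="0.0004 0.0009 0.015 0 0 0 1;0.0004 0.0009 0.03 0 0 0 1;0.0004 0.0009 0.04 0 0 0 1;0.0004 0.0009 0.05 0 0 0 1;0.0004 0.0009 0.055 0 0 0 1",
)

```text
clock: 5.45
position: [0.4713, 0.104, 0.0723]
ee_rot: [-0.001, -0.302, 0.953, 0.0]
contact_force: [0.7, -0.4, -1.4]
width: 0.0662
gripper_force: 33.7
```

Call:
servo_tool(
  series="0 0 0.004 0 0 0 1;0 0 0.008 0 0 0 1;0 0 0.01 0 0 0 1;0 0 0.011 0 0 0 1;0 0 0.011 0 0 0 1",
)

```text
clock: 5.95
position: [0.4743, 0.1038, 0.0659]
ee_rot: [0.004, -0.303, 0.953, -0.002]
contact_force: [2.1, -2.2, 1.6]
width: 0.0659
gripper_force: 36.9
```

Run:
```python
from h import *
s=manip.get_state();print(s['clock'],s['position'],s['contact_force'],s['width'],s['gripper_force'],go([.4728,.1037,.061],125,s))
```

```text
5.95 [0.47428091 0.10379689 0.06587601] [ 2.10099901 -2.17801445  1.59892983] 0.06589090564162862 36.88245713361539 (array([1.3, 0.8, 4.9]), np.float64(0.3), 'phi', np.float64(125.3), 'tilt', array([ 0.0085, -0.0012]))
```

Call:
servo_tool(
  series="0 0 0 0 0 0 1;0 0 0 0 0 0 1",
)

```text
clock: 6.15
position: [0.4741, 0.1037, 0.0634]
ee_rot: [0.003, -0.303, 0.953, -0.001]
contact_force: [4.2, -4.0, 3.4]
width: 0.0659
gripper_force: 38.0
```

Run:
```python
from h import *
s=manip.get_state();print(s['clock'],s['position'],s['contact_force'],s['moment'],s['width'],s['gripper_force'],go([.4728,.1037,.061],125,s))
S=eyes.camera_info("side"); im2=eyes.get_image("side")[:,:,::-1].copy();cv2.imwrite("pics/s4.png",im2)
uv=proj(S,s["position"])[0].astype(int)
cv2.imwrite("pics/s4c.png",cv2.resize(im2[uv[1]-60:uv[1]+60,uv[0]-70:uv[0]+70],(700,600),interpolation=cv2.INTER_CUBIC))
```

```text
6.15 [0.47405986 0.10373837 0.06336038] [ 4.22707676 -4.02515773  3.44304343] [-0.76910534 -0.66186464  0.06437519] 0.06585550300686202 38.0466636037454 (array([1.1, 0.7, 2.4]), np.float64(0.3), 'phi', np.float64(125.3), 'tilt', array([ 0.0058, -0.0011]))
```

View pics/s4c.png

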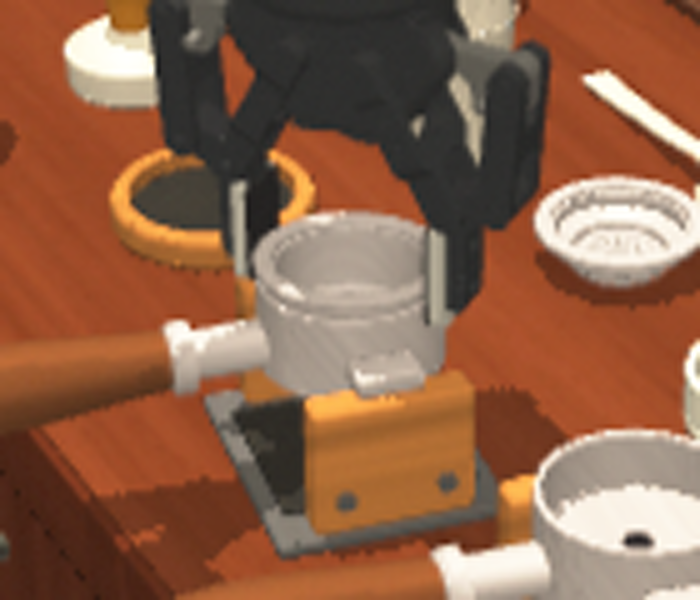

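Nearly seated, with a small sideways load along the finger line. I'll ease off 1.5 mm and release.

Call:
servo_tool(
  series="0 -0.0015 0.001 0 0 0 1;0 -0.0015 0.001 0 0 0 1;0 -0.0015 0.001 0 0 0 0;0 -0.0015 0.001 0 0 0 0;0 -0.0015 0.001 0 0 0 0",
)

```text
clock: 6.7
position: [0.4706, 0.1034, 0.0605]
ee_rot: [-0.002, -0.302, 0.953, 0.001]
contact_force: [-0.3, 0.5, 0.4]
width: 0.0853
gripper_force: 0.0
```

Call:
servo_tool(
  series="0 0 -0.01 0 0 0 0;0 0 -0.04 0 0 0 0;0 0 -0.08 0 0 0 0;0 0 -0.1 0 0 0 0;0 0 -0.1 0 0 0 0",
)

```text
clock: 7.2
position: [0.4743, 0.1035, 0.1651]
ee_rot: [0.004, -0.302, 0.953, -0.001]
contact_force: [-0.1, 0.9, 0.4]
width: 0.0855
gripper_force: 0.0
```

Run:
```python
from h import *
s=manip.get_state();print(s['clock'],s['position'],s['contact_force'],s['width'],go([.611,.0455,.1],100,s))
W=eyes.camera_info("wrist");im=eyes.get_image("wrist")[:,:,::-1].copy()
cv2.imwrite("pics/w5.png",im)
for z,r in ((.082,[.034]),(.082,[.034,.026]),(.085,[.034]),(.078,[.034])): print(gradfit(im,W,[.4725,.104,z],r))
print(proj(W,[[.4725,.104,.082],[.611,.0455,.028],[.49,-.052,.078],[.627,.175,.02]]).round())
```

```text
7.2 [0.47430792 0.10352441 0.1650517 ] [-0.08393843  0.94752931  0.36799256] 0.08545175932047312 (array([ -77.8, -126. ,   66. ]), np.float64(25.2), 'phi', np.float64(125.2), 'tilt', array([0.0074, 0.0008]))
(array([472.7, 103.2,  82. ]), 118)
(array([471.7, 102.5,  82. ]), 106)
(array([471.7, 102.2,  85. ]), 111)
(array([473.7, 104. ,  78. ]), 122)
[[324. 245.]
 [187. 310.]
 [116. 133.]
 [293. 384.]]
```

View pics/w5.png

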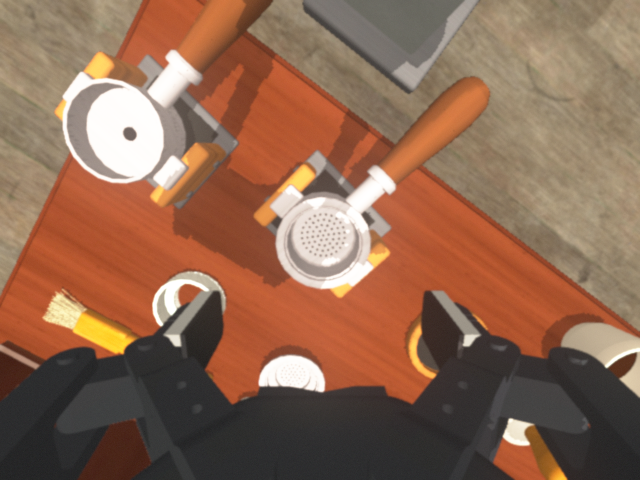

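Basket seated: flange centred at (323,242), predicted (324,245), and it looks level. Next is the dosing ring.

Call:
servo_tool(
  series="-0.022 -0.035 0 0 0 0 0;-0.044 -0.07 0 0 0 0 0;-0.066 -0.105 0.02 0 0 0 0;-0.077 -0.126 0.05 0 0 0 0;-0.077 -0.126 0.09 0 0 0 0",
)

```text
clock: 7.75
position: [0.6119, 0.0428, 0.0702]
ee_rot: [0.002, -0.302, 0.953, -0.001]
contact_force: [-0.3, -0.8, -0.8]
width: 0.0854
gripper_force: 0.0
```

Call:
servo_tool(
  series="0 0 0 0 0 0 0;0 0 0 0 0 0 0",
)

```text
clock: 7.95
position: [0.606, 0.0448, 0.07]
ee_rot: [-0.002, -0.302, 0.953, 0.001]
contact_force: [0.5, 0.3, -0.1]
width: 0.0855
gripper_force: 0.0
```

Run:
```python
from h import *
W=eyes.camera_info("wrist");s=manip.get_state();im=eyes.get_image("wrist")[:,:,::-1].copy()
cv2.imwrite("pics/w6.png",im)
g=gradfit(im,W,[.611,.0455,.028],[.031]);print(g,gradfit(im,W,[.611,.0455,.028],[.031,.0235]))
print(s['clock'],s['position'],go([g[0][0]/1000,g[0][1]/1000,.004],125,s))
```

```text
(array([611.5,  45.2,  28. ]), 141) (array([610.8,  45.2,  28. ]), 100)
7.95 [0.60598694 0.04480832 0.06996965] (array([-5. , -3.1, 65.9]), np.float64(0.2), 'phi', np.float64(125.2), 'tilt', array([-0.0047,  0.0004]))
```

Call:
servo_tool(
  series="-0.002 -0.001 0.01 0 0 0 0;-0.002 -0.001 0.02 0 0 0 0;-0.002 -0.001 0.03 0 0 0 0;-0.002 -0.001 0.03 0 0 0 0;-0.002 -0.001 0.03 0 0 0 0",
)

```text
clock: 8.5
position: [0.6096, 0.045, 0.041]
ee_rot: [-0.0, -0.302, 0.953, 0.0]
contact_force: [0.2, -0.5, -0.9]
width: 0.0854
gripper_force: 0.0
```

Run:
```python
from h import *
s=manip.get_state()
print(s['clock'],s['position'],go([.6112,.0453,.004],125,s))
```

```text
8.5 [0.60959492 0.04504937 0.04103434] (array([-1.5, -0.7, 37. ]), np.float64(0.2), 'phi', np.float64(125.2), 'tilt', array([-0.0007,  0.0001]))
```

Call:
servo_tool(
  series="-0.0015 -0.0007 0.015 0 0 0 0;-0.0015 -0.0007 0.03 0 0 0 0;-0.0015 -0.0007 0.037 0 0 0 0;-0.0015 -0.0007 0.037 0 0 0 0;-0.0015 -0.0007 0.037 0 0 0 1",
)

```text
clock: 9.0
position: [0.612, 0.0452, 0.0047]
ee_rot: [0.0, -0.302, 0.953, -0.0]
contact_force: [0.0, -0.2, -1.0]
width: 0.0732
gripper_force: 0.0
```

Call:
servo_tool(
  series="0 0 0 0 0 0 1;0 0 0 0 0 0 1;0 0 0 0 0 0 1;0 0 0 0 0 0 1;0 0 0 0 0 0 1",
)

```text
clock: 9.5
position: [0.6124, 0.045, 0.0054]
ee_rot: [0.001, -0.302, 0.953, -0.0]
contact_force: [-0.5, 0.0, 6.2]
width: 0.0601
gripper_force: 32.4
```

Run:
```python
from h import *
s=manip.get_state()
print(s['clock'],s['position'],s['contact_force'],go([.4727,.1035,.15],125,s))
```

```text
9.5 [0.61235687 0.04504776 0.00538754] [-0.50695229  0.03265803  6.18387056] (array([  80.2,  128.1, -144.9]), np.float64(0.2), 'phi', np.float64(125.2), 'tilt', array([ 0.0021, -0.0002]))
```

Call:
servo_tool(
  series="0 0 -0.02 0 0 0 1;0 0 -0.06 0 0 0 1;0 0 -0.1 0 0 0 1;0.01 0.015 -0.13 0 0 0 1;0.025 0.04 -0.135 0 0 0 1",
)

```text
clock: 10.0
position: [0.5718, 0.0632, 0.1433]
ee_rot: [0.005, -0.302, 0.953, -0.001]
contact_force: [0.9, 0.9, -0.6]
width: 0.06
gripper_force: 33.3
```

Call:
servo_tool(
  series="0.02 0.03 0 0 0 0 1;0.038 0.06 0 0 0 0 1;0.05 0.08 0 0 0 0 1;0.055 0.088 0 0 0 0 1;0.055 0.088 0 0 0 0 1",
)

```text
clock: 10.5
position: [0.4715, 0.1041, 0.1393]
ee_rot: [-0.0, -0.303, 0.953, 0.0]
contact_force: [0.2, 0.2, -1.6]
width: 0.0603
gripper_force: 33.3
```

Call:
servo_tool(
  series="0 0 0 0 0 0 1;0 0 0 0 0 0 1;0 0 0 0 0 0 1;0 0 0 0 0 0 1",
)

```text
clock: 10.9
position: [0.4731, 0.1034, 0.1391]
ee_rot: [-0.0, -0.302, 0.953, 0.0]
contact_force: [-0.7, -0.3, -1.3]
width: 0.0605
gripper_force: 33.3
```

Run:
```python
from h import *
W=eyes.camera_info("wrist");s=manip.get_state();im=eyes.get_image("wrist")[:,:,::-1].copy()
cv2.imwrite("pics/w7.png",im)
p=s['position']
print(s['clock'],p,s['width'],go([.4727,.1035,.0815],125,s))
print("ring",gradfit(im,W,p+[0,0,.0226],[.031],.004),gradfit(im,W,p+[0,0,.0226],[.031,.0235],.004),"deep",gradfit(im,W,[.4727,.1035,.082],[.034],.004))
```

```text
10.9 [0.47309621 0.10340784 0.13910607] 0.060467493209048755 (array([ 0.3,  0.3, 57.6]), np.float64(0.2), 'phi', np.float64(125.2), 'tilt', array([-0.,  0.]))
ring (array([472.6, 103.2, 161.7]), 149) (array([472.6, 103.2, 161.7]), 91) deep (array([472.7, 103.5,  82. ]), 114)
```

Call:
servo_tool(
  series="0.0002 0.0002 0.015 0 0 0 1;0.0002 0.0002 0.03 0 0 0 1;0.0002 0.0002 0.04 0 0 0 1;0.0002 0.0002 0.046 0 0 0 1;0.0002 0.0002 0.05 0 0 0 1",
)

```text
clock: 11.45
position: [0.4722, 0.1037, 0.0889]
ee_rot: [-0.0, -0.302, 0.953, 0.0]
contact_force: [0.2, 0.1, -1.9]
width: 0.0599
gripper_force: 33.3
```

Call:
servo_tool(
  series="0 0 0.003 0 0 0 1;0 0 0.006 0 0 0 1;0 0 0.007 0 0 0 1;0 0 0.007 0 0 0 1;0 0 0.007 0 0 0 1",
)

```text
clock: 11.95
position: [0.4723, 0.1038, 0.0825]
ee_rot: [0.0, -0.302, 0.953, -0.0]
contact_force: [0.1, -0.1, -0.5]
width: 0.0605
gripper_force: 33.3
```

Run:
```python
from h import *
s=manip.get_state()
print(s['clock'],s['position'],s['contact_force'],go([.4727,.1035,.0815],125,s))
```

```text
11.95 [0.47231252 0.10379306 0.08253507] [ 0.1322998  -0.12563079 -0.45729321] (array([-0.1, -0.5,  1. ]), np.float64(0.2), 'phi', np.float64(125.2), 'tilt', array([0.0006, 0.0001]))
```

Call:
servo_tool(
  series="0 0 0.001 0 0 0 1;0 0 0.001 0 0 0 0;0 0 0.001 0 0 0 0;0 0 0.001 0 0 0 0;0 0 0.001 0 0 0 0",
)

```text
clock: 12.45
position: [0.4722, 0.1038, 0.0814]
ee_rot: [0.0, -0.302, 0.953, 0.0]
contact_force: [0.7, -1.3, -0.0]
width: 0.0858
gripper_force: 0.0
```

Call:
servo_tool(
  series="0 0 -0.01 0 0 0 0;0 0 -0.04 0 0 0 0;0 0 -0.07 0 0 0 0;0 0 -0.08 0 0 0 0;0 0 -0.08 0 0 0 0",
)

```text
clock: 12.95
position: [0.4734, 0.1039, 0.1631]
ee_rot: [0.002, -0.302, 0.953, -0.0]
contact_force: [0.7, -0.5, -0.1]
width: 0.0852
gripper_force: 0.0
```

Run:
```python
from h import *
W=eyes.camera_info("wrist");s=manip.get_state();im=eyes.get_image("wrist")[:,:,::-1].copy()
cv2.imwrite("pics/w8.png",im)
print(s['clock'],s['position'],go([.628,.1745,.1],105,s))
for z in (.104,.107): print("ring",gradfit(im,W,[.4727,.1035,z],[.031]))
print("deep",gradfit(im,W,[.4727,.1035,.082],[.034]))
print(proj(W,circ([.4727,.1035,.104],.031))[::30].round())
```

```text
12.95 [0.47335026 0.10386868 0.16314492] (array([-166.8,  -31.3,   63.9]), np.float64(20.2), 'phi', np.float64(125.2), 'tilt', array([0.0044, 0.0004]))
ring (array([471.7, 103.8, 104. ]), 134)
ring (array([471. , 103.2, 107. ]), 130)
deep (array([477.2, 107.8,  82. ]), 132)
[[295. 293.]
 [342. 297.]
 [370. 260.]
 [350. 217.]
 [300. 214.]
 [273. 254.]]
```

View pics/w8.png

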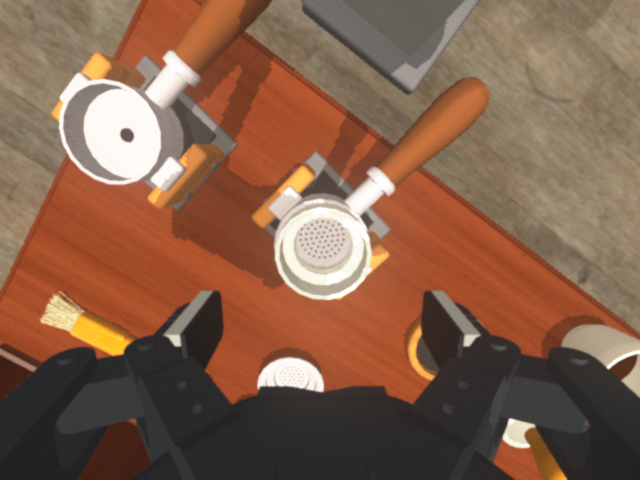

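Ring seated: top circle centred at (323,252), predicted (321,255). Next is the single basket.

Call:
servo_tool(
  series="-0.035 -0.006 0 0 0 7 0;-0.07 -0.012 0 0 0 14 0;-0.11 -0.02 0 0 0 20 0;-0.15 -0.028 0.02 0 0 20 0;-0.166 -0.031 0.05 0 0 20 0",
)

```text
clock: 13.5
position: [0.6298, 0.1757, 0.1103]
ee_rot: [0.002, -0.133, 0.991, 0.0]
contact_force: [-0.9, -0.2, 0.1]
width: 0.0856
gripper_force: 0.0
```

Call:
servo_tool(
  series="0 0 0 0 0 0 0;0 0 0 0 0 0 0;0 0 0 0 0 0 0;0 0 0 0 0 0 0",
)

```text
clock: 13.9
position: [0.6253, 0.1738, 0.1127]
ee_rot: [0.001, -0.132, 0.991, 0.0]
contact_force: [0.1, 0.4, -0.5]
width: 0.0853
gripper_force: 0.0
```

Run:
```python
from h import *
W=eyes.camera_info("wrist");s=manip.get_state();im=eyes.get_image("wrist")[:,:,::-1].copy()
cv2.imwrite("pics/w9.png",im)
g=gradfit(im,W,[.628,.1745,.019],[.034]);print(g, gradfit(im,W,[.628,.1745,.019],[.034,.026]))
print(s['clock'],s['position'],go([g[0][0]/1000,g[0][1]/1000,-.002],105,s))
```

```text
(array([628.2, 173.8,  19. ]), 143) (array([627.5, 173.5,  19. ]), 101)
13.9 [0.62533892 0.17379499 0.11272525] (array([ -2.6,  -0.7, 114.7]), np.float64(0.2), 'phi', np.float64(105.2), 'tilt', array([0.0015, 0.0002]))
```

Call:
servo_tool(
  series="-0.0023 -0.0006 0.03 0 0 0 0;-0.0023 -0.0006 0.06 0 0 0 0;-0.0023 -0.0006 0.085 0 0 0 0;-0.0023 -0.0006 0.1 0 0 0 0;-0.0023 -0.0006 0.1 0 0 0 0",
)

```text
clock: 14.45
position: [0.6261, 0.1736, 0.0101]
ee_rot: [-0.002, -0.132, 0.991, -0.0]
contact_force: [-0.4, 0.3, -0.5]
width: 0.0852
gripper_force: 0.0
```

Call:
servo_tool(
  series="0 0 0.005 0 0 0 0;0 0 0.01 0 0 0 0;0 0 0.0135 0 0 0 0;0 0 0.0135 0 0 0 0",
)

```text
clock: 14.85
position: [0.6279, 0.1742, -0.0021]
ee_rot: [0.0, -0.132, 0.991, 0.0]
contact_force: [0.2, 0.1, 0.6]
width: 0.0856
gripper_force: 0.0
```

Run:
```python
from h import *
s=manip.get_state()
print(s['clock'],s['position'],s['contact_force'],go([.6279,.1737,-.001],105,s))
```

```text
14.85 [ 0.62793281  0.17417219 -0.0020594 ] [0.20537802 0.12026935 0.58104262] (array([ 0.2, -0.4, -1.1]), np.float64(0.2), 'phi', np.float64(105.2), 'tilt', array([0.0001, 0.0001]))
```

Call:
servo_tool(
  series="0 -0.0004 0 0 0 0 1;0 -0.0004 0 0 0 0 1;0 -0.0004 0 0 0 0 1;0 -0.0004 0 0 0 0 1;0 -0.0004 0 0 0 0 1",
)

```text
clock: 15.35
position: [0.6284, 0.1738, -0.0012]
ee_rot: [0.001, -0.132, 0.991, 0.0]
contact_force: [-1.9, -0.6, 5.9]
width: 0.0656
gripper_force: 32.8
```

Call:
servo_tool(
  series="0 0 0 0 0 0 1;0 0 -0.02 0 0 0 1;0 0 -0.06 0 0 0 1;0 0 -0.1 0 0 0 1;0 0 -0.13 0 0 0 1",
)

```text
clock: 15.85
position: [0.6289, 0.1739, 0.1301]
ee_rot: [0.001, -0.132, 0.991, 0.0]
contact_force: [0.1, 0.1, -0.8]
width: 0.0653
gripper_force: 33.6
```

Run:
```python
from h import *
s=manip.get_state()
print(s['clock'],s['position'],s['contact_force'],s['width'],s['gripper_force'],go([.4905,-.0520,.14],125,s))
```

```text
15.85 [0.62888508 0.17393487 0.13010411] [ 0.13563866  0.12862606 -0.77179252] 0.0653015033322064 33.618369083851576 (array([ 192.8, -181.7,  -10.4]), np.float64(-19.8), 'phi', np.float64(105.2), 'tilt', array([0.0025, 0.0005]))
```

Call:
servo_tool(
  series="0.03 -0.028 -0.005 0 0 -4 1;0.06 -0.057 -0.01 0 0 -8 1;0.09 -0.085 -0.01 0 0 -12 1;0.12 -0.113 -0.01 0 0 -16 1;0.15 -0.141 -0.01 0 0 -20 1",
)

```text
clock: 16.35
position: [0.5193, -0.0028, 0.1377]
ee_rot: [0.0, -0.304, 0.953, -0.0]
contact_force: [0.9, -0.3, 0.3]
width: 0.0651
gripper_force: 33.6
```

Run:
```python
from h import *
s=manip.get_state()
print(s['clock'],s['position'],go([.4905,-.0520,.14],125,s))
```

```text
16.35 [ 0.51933931 -0.00282823  0.13774305] (array([ 52. , -23.4,  -2.3]), np.float64(0.4), 'phi', np.float64(125.4), 'tilt', array([ 0.0005, -0.0002]))
```

Call:
servo_tool(
  series="0.03 -0.014 0 0 0 0 1;0.045 -0.021 0 0 0 0 1;0.045 -0.021 0 0 0 0 1;0.045 -0.021 0 0 0 0 1;0.045 -0.021 0 0 0 0 1",
)

```text
clock: 16.85
position: [0.4963, -0.0441, 0.1378]
ee_rot: [0.0, -0.303, 0.953, 0.0]
contact_force: [0.4, -0.0, -1.2]
width: 0.0656
gripper_force: 33.6
```

Call:
servo_tool(
  series="0 0 0 0 0 0 1;0 0 0 0 0 0 1;0 0 0 0 0 0 1",
)

```text
clock: 17.15
position: [0.4959, -0.0442, 0.1377]
ee_rot: [-0.0, -0.303, 0.953, 0.0]
contact_force: [0.5, -0.2, -1.0]
width: 0.0654
gripper_force: 33.6
```

Run:
```python
from h import *
W=eyes.camera_info("wrist");s=manip.get_state();im=eyes.get_image("wrist")[:,:,::-1].copy()
cv2.imwrite("pics/w10.png",im)
p=s['position']
print(s['clock'],p,s['width'],go([.4905,-.052,.063],125,s))
print("single",gradfit(im,W,p+[0,0,.0202],[.034],.004))
print("sp",gradfit(im,W,[.4905,-.052,.078],[.033,.0305],.004),gradfit(im,W,[.4905,-.052,.078],[.0305],.004),gradfit(im,W,[.4905,-.052,.078],[.033],.004))
cv2.imwrite("pics/w10c.png",cv2.resize(im[140:380,180:460],(700,600),interpolation=cv2.INTER_CUBIC))
for f in ("w5","w8"): pass
```

```text
17.15 [ 0.49588814 -0.04421826  0.13767475] 0.06543194691841517 (array([ 8.9, -3.3, 74.7]), np.float64(0.3), 'phi', np.float64(125.3), 'tilt', array([-0.0001,  0.0002]))
single (array([496.4, -43.7, 157.9]), 132)
sp (array([488.7, -55. ,  78. ]), 82) (array([488.5, -55. ,  78. ]), 83) (array([490.2, -54.2,  78. ]), 91)
```

View pics/w10c.png

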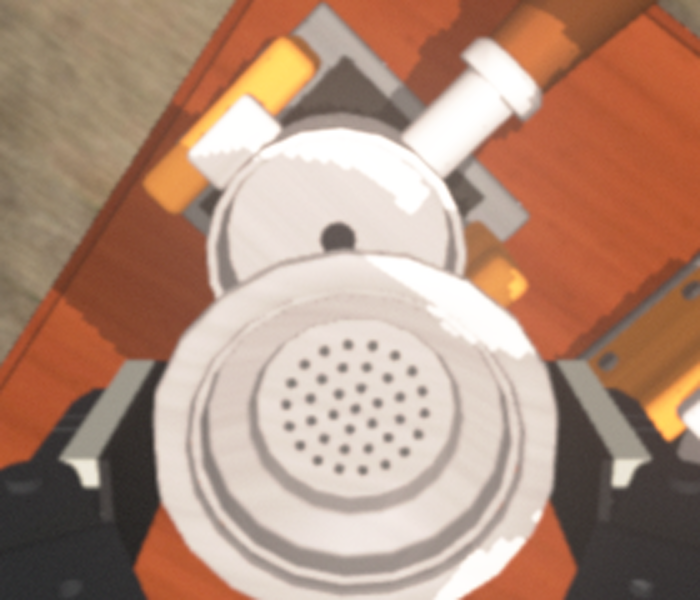

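Run:
```python
from h import *
W=eyes.camera_info("wrist");s=manip.get_state()
print("hole",ray(W,[180+338.5/2.5-.3,140+238.5/2.5-.3],.058))
print("rim",fit([(W,[263,191,366.2,np.nan])],.033,[.49,-.052,.078]))
f=lambda q:(ext(W,[*q,.078],.033)-[263,191,366.2,0])[:3]
r=least_squares(f,[.49,-.052]);print(r.x,r.fun)
g=go([r.x[0],r.x[1],.063],125,s);print(g,s['position'])
```

```text
hole [ 0.49038997 -0.05362671  0.058     ]
rim (array([ 0.49061603, -0.05341826,  0.07630834]), np.float64(5.684341886080802e-14))
[ 0.49044217 -0.0534961 ] [-0.41116106  0.03248553  0.4117598 ]
(array([ 9.7, -4.4, 74.7]), np.float64(0.3), 'phi', np.float64(125.3), 'tilt', array([-0.0001,  0.0001])) [ 0.49584302 -0.04433413  0.13771155]
```

Single basket held level. The spouted axis is at (0.4904, -0.0535), with rim fit and drain hole agreeing. I'll align and lower.

Call:
servo_tool(
  series="0.01 -0.0045 0 0 0 0 1;0.01 -0.0045 0 0 0 0 1;0.01 -0.0045 0.02 0 0 0 1;0.01 -0.0045 0.035 0 0 0 1;0.01 -0.0045 0.045 0 0 0 1",
)

```text
clock: 17.7
position: [0.4895, -0.0543, 0.0919]
ee_rot: [-0.0, -0.302, 0.953, 0.0]
contact_force: [-0.1, 0.1, 0.7]
width: 0.0655
gripper_force: 33.6
```

Call:
servo_tool(
  series="0 0 0 0 0 0 1;0 0 0 0 0 0 1;0 0 0 0 0 0 1",
)

```text
clock: 18.0
position: [0.4907, -0.0544, 0.0935]
ee_rot: [0.001, -0.302, 0.953, -0.0]
contact_force: [0.7, 0.3, 0.0]
width: 0.0656
gripper_force: 33.6
```

Run:
```python
from h import *
s=manip.get_state()
print(s['clock'],s['position'],s['contact_force'],go([.4902,-.0537,.0625],125,s))
```

```text
18.0 [ 0.49074673 -0.05437559  0.09348229] [0.71697038 0.25074887 0.02035255] (array([ 0.1,  0.9, 31. ]), np.float64(0.2), 'phi', np.float64(125.2), 'tilt', array([ 0.0015, -0.0003]))
```

Call:
servo_tool(
  series="0.0001 0.0008 0.01 0 0 0 1;0.0001 0.0008 0.02 0 0 0 1;0.0001 0.0008 0.025 0 0 0 1;0.0001 0.0008 0.028 0 0 0 1;0.0001 0.0008 0.03 0 0 0 1",
)

```text
clock: 18.5
position: [0.4907, -0.0538, 0.064]
ee_rot: [0.001, -0.303, 0.953, -0.001]
contact_force: [-1.8, 0.4, 17.9]
width: 0.0653
gripper_force: 42.9
```

Call:
servo_tool(
  series="0 0 0 0 0 0 1;0 0 0 0 0 0 1;0 0 0 0 0 0 1",
)

```text
clock: 18.8
position: [0.4908, -0.0538, 0.064]
ee_rot: [0.001, -0.303, 0.953, -0.001]
contact_force: [-1.1, 0.6, 10.2]
width: 0.0651
gripper_force: 42.5
```

Run:
```python
from h import *
s=manip.get_state()
print(s['clock'],s['position'],s['contact_force'],go([.4902,-.0537,.0625],125,s))
```

```text
18.8 [ 0.49076312 -0.05382209  0.06395541] [-1.13218667  0.56919991 10.2289066 ] (array([0.4, 0.4, 1.5]), np.float64(0.2), 'phi', np.float64(125.2), 'tilt', array([ 0.0029, -0.0007]))
```

Call:
servo_tool(
  series="0 0 0 0 0 0 0;0 0 0 0 0 0 0;0 0 0 0 0 0 0;0 0 0 0 0 0 0",
)

```text
clock: 19.2
position: [0.4892, -0.0535, 0.0624]
ee_rot: [-0.0, -0.302, 0.953, 0.0]
contact_force: [-0.4, -0.6, -0.4]
width: 0.0857
gripper_force: 0.0
```

Call:
servo_tool(
  series="0 0 -0.01 0 0 0 0;0 0 -0.04 0 0 0 0;0 0 -0.08 0 0 0 0;0 0 -0.1 0 0 0 0;0 0 -0.1 0 0 0 0",
)

```text
clock: 19.7
position: [0.492, -0.0542, 0.1667]
ee_rot: [0.003, -0.302, 0.953, -0.002]
contact_force: [-0.3, -1.0, -0.0]
width: 0.0857
gripper_force: 0.0
```

Run:
```python
from h import *
W=eyes.camera_info("wrist");s=manip.get_state();im=eyes.get_image("wrist")[:,:,::-1].copy()
cv2.imwrite("pics/w11.png",im)
S=eyes.camera_info("side");si=eyes.get_image("side")[:,:,::-1].copy()
print(s['clock'],s['position'],go([.522,.407,.2],80,s))
for z in (.079,.082,.085): print(z,gradfit(im,W,[.4905,-.0535,z],[.034]),gradfit(si,S,[.4905,-.0535,z],[.034]))
a=cv2.resize(im[140:340,200:440],(400,333),interpolation=cv2.INTER_CUBIC)
b=cv2.resize(si[230:350,270:414],(400,333),interpolation=cv2.INTER_CUBIC)
cv2.imwrite("pics/c11.png",np.hstack([a,b]))
print(ext(W,[.4905,-.0535,.082],.034).round(1))
```

```text
19.7 [ 0.4920185  -0.05417869  0.16669983] (array([-290.6,  359.3,  -34. ]), np.float64(45.2), 'phi', np.float64(125.2), 'tilt', array([ 0.0079, -0.0019]))
0.079 (array([491.2, -52.5,  79. ]), 97) (array([490.7, -52.2,  79. ]), 173)
0.082 (array([490.7, -54. ,  82. ]), 95) (array([488.2, -56. ,  82. ]), 173)
0.085 (array([489.7, -54.2,  85. ]), 94) (array([485.7, -59.5,  85. ]), 173)
[276.7 197.4 372.  288.8]
```

View pics/c11.png

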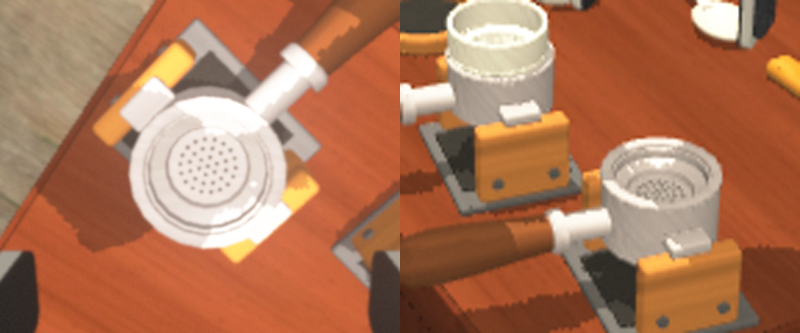

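Both baskets and the ring are seated and level in wrist and side view. Next is the tamper.

Call:
servo_tool(
  series="-0.025 0.031 -0.02 0 0 0 0;-0.053 0.066 -0.034 0 0 0 0;-0.082 0.101 -0.034 0 0 0 0;-0.111 0.136 -0.034 0 0 0 0;-0.14 0.172 -0.034 0 0 0 0",
)

```text
clock: 20.3
position: [0.5038, 0.1691, 0.1953]
ee_rot: [-0.001, -0.302, 0.953, 0.0]
contact_force: [1.5, 0.6, -0.2]
width: 0.0856
gripper_force: 0.0
```

Call:
servo_tool(
  series="-0.028 0.035 0 0 0 8 0;-0.056 0.07 0 0 0 16 0;-0.084 0.104 0 0 0 24 0;-0.11 0.138 0 0 0 32 0;-0.125 0.155 0 0 0 35 0",
)

```text
clock: 20.8
position: [0.5162, 0.3695, 0.1945]
ee_rot: [-0.002, -0.001, 1.0, -0.0]
contact_force: [-0.2, -0.2, -0.3]
width: 0.0854
gripper_force: 0.0
```

Call:
servo_tool(
  series="0 0 0 0 0 0 0;0 0 0 0 0 0 0;0 0 0 0 0 0 0",
)

```text
clock: 21.1
position: [0.517, 0.3649, 0.1959]
ee_rot: [-0.001, -0.002, 1.0, -0.001]
contact_force: [-0.5, -0.3, 0.2]
width: 0.0854
gripper_force: 0.0
```

Run:
```python
from h import *
W=eyes.camera_info("wrist");s=manip.get_state();im=eyes.get_image("wrist")[:,:,::-1].copy()
cv2.imwrite("pics/w12.png",im)
print(s['clock'],s['position'],go([.522,.407,.2],90,s))
print("tamper",gradfit(im,W,[.523,.407,.026],[.029],.01),gradfit(im,W,[.523,.407,.0],[.029],.01),"tcup",gradfit(im,W,OBJ['tcup'][0],[.034]),"rest",gradfit(im,W,OBJ['rest'][0],[.0415]),gradfit(im,W,OBJ['rest'][0],[.0415,.0335]))
print(ext(W,[.522,.407,.026],.029).round(),ext(W,OBJ['rest'][0],.0415).round(),ext(W,OBJ['tcup'][0],.034).round())
```

```text
21.1 [0.51704731 0.36488965 0.19586632] (array([-5.1, 42.1, -4.2]), np.float64(0.2), 'phi', np.float64(90.2), 'tilt', array([-0.0019, -0.0018]))
tamper (array([523.2, 407. ,  26. ]), 128) (array([529. , 410.2,   0. ]), 114) tcup (array([421.6, 399.5,  62. ]), 155) rest (array([503., 281.,  14.]), 115) (array([503. , 280.8,  14. ]), 133)
[336. 197. 396. 256.] [196. 161. 281. 245.] [322.  66. 409. 158.]
```

View pics/w12.png

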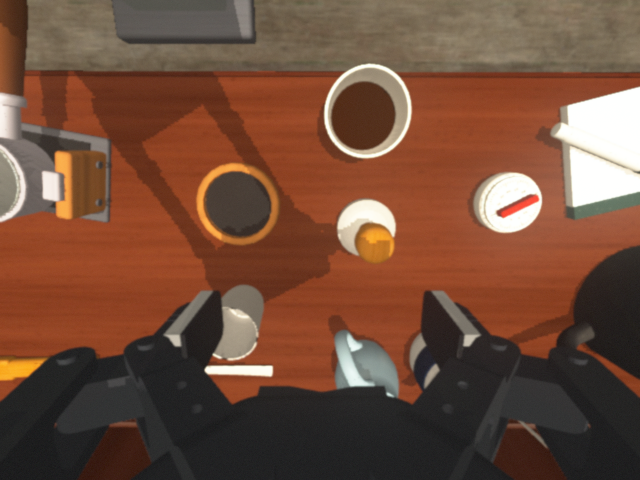

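Foot outline x 337–396, y 199–257, as predicted, so the tamper is at (0.523, 0.407). The rest outline x 196–279, y 162–245 puts it at (0.503, 0.281).

Call:
servo_tool(
  series="-0.006 0.042 0 0 0 0 0;-0.006 0.042 0 0 0 0 0;-0.006 0.042 0.04 0 0 0 0;-0.006 0.042 0.08 0 0 0 0;-0.006 0.042 0.1 0 0 0 0",
  squeeze=60,
)

```text
clock: 21.65
position: [0.5216, 0.4057, 0.0936]
ee_rot: [-0.002, -0.001, 1.0, -0.002]
contact_force: [0.6, -0.3, 0.4]
width: 0.0852
gripper_force: 0.0
```

Call:
servo_tool(
  series="0 0 0.02 0 0 0 0;0 0 0.04 0 0 0 0;0 0 0.054 0 0 0 0;0 0 0.054 0 0 0 0;0 0 0.054 0 0 0 0",
)

```text
clock: 22.15
position: [0.5238, 0.408, 0.0433]
ee_rot: [0.0, -0.002, 1.0, 0.0]
contact_force: [0.5, -0.1, 0.4]
width: 0.0854
gripper_force: 0.0
```

Run:
```python
from h import *
s=manip.get_state()
print(s['clock'],s['position'],s['contact_force'],go([.5228,.407,.041],90,s))
```

```text
22.15 [0.52383302 0.40797558 0.0433019 ] [ 0.45496343 -0.07328756  0.44325041] (array([ 1. , -1. ,  2.3]), np.float64(0.2), 'phi', np.float64(90.2), 'tilt', array([0.0004, 0.0002]))
```

Call:
servo_tool(
  series="0.001 -0.001 0.002 0 0 0 0;0.001 -0.001 0.002 0 0 0 1;0.001 -0.001 0.002 0 0 0 1;0.001 -0.001 0.002 0 0 0 1;0.001 -0.001 0.002 0 0 0 1",
)

```text
clock: 22.65
position: [0.5227, 0.4079, 0.0414]
ee_rot: [0.001, -0.002, 1.0, 0.001]
contact_force: [0.7, -1.1, 1.3]
width: 0.0297
gripper_force: 59.2
```

Call:
servo_tool(
  series="0 0 0 0 0 0 1;0 0 0 0 0 0 1;0 0 0 0 0 0 1;0 0 0 0 0 0 1;0 0 0 0 0 0 1",
)

```text
clock: 23.15
position: [0.5227, 0.4078, 0.0414]
ee_rot: [0.0, -0.002, 1.0, 0.0]
contact_force: [-0.7, 1.0, 5.9]
width: 0.0298
gripper_force: 59.1
```

Run:
```python
from h import *
s=manip.get_state()
print(s['clock'],s['position'],s['contact_force'],s['width'],s['gripper_force'],go([.503,.2813,.09],90,s))
```

```text
23.15 [0.52268588 0.40783607 0.04139367] [-0.73812588  1.00761763  5.89500311] 0.029776894418424373 59.13770133971411 (array([  20.1, -126.4,  -48.7]), np.float64(0.2), 'phi', np.float64(90.2), 'tilt', array([0.0009, 0.001 ]))
```

Call:
servo_tool(
  series="0 0 -0.01 0 0 0 1;0 0 -0.025 0 0 0 1;0.002 -0.01 -0.035 0 0 0 1;0.005 -0.03 -0.04 0 0 0 1;0.008 -0.05 -0.04 0 0 0 1",
)

```text
clock: 23.65
position: [0.514, 0.3553, 0.0812]
ee_rot: [-0.0, -0.002, 1.0, -0.001]
contact_force: [0.2, 0.1, -3.7]
width: 0.0301
gripper_force: 59.8
```

Call:
servo_tool(
  series="0.003 -0.02 0 0 0 0 1;0.006 -0.04 0 0 0 0 1;0.009 -0.058 0 0 0 0 1;0.011 -0.07 0 0 0 0 1;0.012 -0.076 0 0 0 0 1",
)

```text
clock: 24.15
position: [0.5022, 0.2795, 0.0807]
ee_rot: [-0.0, -0.001, 1.0, -0.0]
contact_force: [0.8, 0.4, -3.4]
width: 0.0303
gripper_force: 59.8
```

Call:
servo_tool(
  series="0 0 0 0 0 0 1;0 0 0 0 0 0 1;0 0 0 0 0 0 1;0 0 0 0 0 0 1",
)

```text
clock: 24.55
position: [0.503, 0.282, 0.0808]
ee_rot: [0.0, -0.002, 1.0, 0.0]
contact_force: [-0.3, -0.3, -4.3]
width: 0.03
gripper_force: 59.8
```

Run:
```python
from h import *
W=eyes.camera_info("wrist");s=manip.get_state();im=eyes.get_image("wrist")[:,:,::-1].copy()
cv2.imwrite("pics/w13.png",im);p=s['position']
print(s['clock'],p,s['contact_force'],s['width'],go([.503,.2813,.0475],90,s))
print("foot",gradfit(im,W,p+[0,0,-.0154],[.029],.006),"rest",gradfit(im,W,[.503,.2813,.014],[.0415],.006),gradfit(im,W,[.503,.2813,.014],[.0415,.0335],.006))
```

```text
24.55 [0.50301239 0.28202978 0.08075479] [-0.33176708 -0.3444596  -4.32741299] 0.03003013657455232 (array([ 0. , -0.7, 33.3]), np.float64(0.3), 'phi', np.float64(90.3), 'tilt', array([0.0002, 0.0003]))
foot (array([503.5, 281.5,  65.4]), 78) rest (array([503.8, 280.8,  14. ]), 92) (array([503.8, 280.5,  14. ]), 95)
```

Call:
servo_tool(
  series="-0.0003 -0.0005 0.01 0 0 0 1;-0.0003 -0.0005 0.02 0 0 0 1;-0.0003 -0.0005 0.027 0 0 0 1;-0.0003 -0.0005 0.031 0 0 0 1;-0.0003 -0.0005 0.033 0 0 0 1",
)

```text
clock: 25.1
position: [0.5028, 0.2808, 0.0474]
ee_rot: [-0.001, -0.002, 1.0, -0.0]
contact_force: [-3.0, -0.7, 6.4]
width: 0.0298
gripper_force: 60.4
```

Call:
servo_tool(
  series="0 0 0 0 0 0 1;0 0 0 0 0 0 1;0 0 0 0 0 0 1",
)

```text
clock: 25.4
position: [0.5034, 0.2809, 0.048]
ee_rot: [0.0, -0.002, 1.0, 0.0]
contact_force: [-0.5, 0.3, -3.3]
width: 0.0302
gripper_force: 59.8
```

Run:
```python
from h import *
s=manip.get_state()
print(s['clock'],s['position'],s['contact_force'],s['moment'],go([.503,.2813,.0475],90,s))
```

```text
25.4 [0.50343038 0.28090828 0.04798001] [-0.49086707  0.33853546 -3.26860914] [-0.0329545  -0.01152889  0.05655335] (array([0.4, 0.4, 0.5]), np.float64(0.2), 'phi', np.float64(90.2), 'tilt', array([0.0007, 0.0003]))
```

Call:
servo_tool(
  series="0 0 0.001 0 0 0 1;0 0 0.001 0 0 0 1;0 0 0.001 0 0 0 0;0 0 0.001 0 0 0 0;0 0 0.001 0 0 0 0",
)

```text
clock: 25.9
position: [0.5034, 0.2809, 0.047]
ee_rot: [0.0, -0.002, 1.0, 0.0]
contact_force: [0.1, -0.2, 0.6]
width: 0.0725
gripper_force: 0.0
```

Call:
servo_tool(
  series="0 0 0 0 0 0 0;0 0 -0.02 0 0 0 0;0 0 -0.06 0 0 0 0;0 0 -0.1 0 0 0 0;0 0 -0.14 0 0 0 0",
)

```text
clock: 26.4
position: [0.5029, 0.2807, 0.1882]
ee_rot: [-0.0, -0.002, 1.0, 0.0]
contact_force: [0.1, 0.2, -0.0]
width: 0.0854
gripper_force: 0.0
```

Call:
servo_tool(
  series="0.04 0.01 -0.03 0 0 0 0;0.08 0.02 -0.06 0 0 0 0;0.1 0.02 -0.08 0 0 0 0;0.1 0.02 -0.08 0 0 0 0;0.1 0.02 -0.08 0 0 0 0",
)

```text
clock: 26.9
position: [0.4033, 0.3005, 0.2672]
ee_rot: [0.001, -0.002, 1.0, 0.0]
contact_force: [0.0, -0.1, -0.4]
width: 0.0853
gripper_force: 0.0
```

Run:
```python
from h import *
W=eyes.camera_info("wrist");s=manip.get_state();im=eyes.get_image("wrist")[:,:,::-1].copy()
T=eyes.camera_info("top");ti=eyes.get_image("top")[:,:,::-1].copy();S=eyes.camera_info("side");si=eyes.get_image("side")[:,:,::-1].copy()
cv2.imwrite("pics/t14.png",ti);cv2.imwrite("pics/s14.png",si);cv2.imwrite("pics/w14.png",im)
print(s['clock'],s['position'],s['contact_force'],s['width'])
# compare cups in side image before/after, tamper/ring/baskets positions
print("tamper",gradfit(im,W,[.5034,.281,.032],[.029],.01),gradfit(si,S,[.5034,.281,.032],[.029],.008),"rest",gradfit(im,W,[.503,.2813,.014],[.0415],.006),gradfit(si,S,[.503,.2813,.014],[.0415],.008))
for k in ("dcup","tcup"): print(k,gradfit(cv2.imread("pics/side0.png"),S,*OBJ[k]),gradfit(si,S,*OBJ[k]))
# montage: side crop with both portafilters, cups and tamper
cv2.imwrite("pics/c14.png",cv2.resize(si[160:370,190:450],(742,600),interpolation=cv2.INTER_CUBIC))
print(((proj(S,[[.503,.2813,.006],[.503,.2813,.092]])-[190,160])*2.855).round())
```

```text
26.9 [0.40332167 0.30053754 0.2671503 ] [ 0.03745277 -0.11883697 -0.42575507] 0.08527460441768805
tamper (array([500.2, 282. ,  32. ]), 123) (array([497.6, 272. ,  32. ]), 112) rest (array([503. , 280.5,  14. ]), 129) (array([509.8, 276.8,  14. ]), 122)
dcup (array([610.8, 278.3,  69. ]), 139) (array([611. , 278.8,  69. ]), 138)
tcup (array([419.4, 395.2,  62. ]), 133) (array([419.4, 395.2,  62. ]), 127)
[[252. 218.]
 [247. 108.]]
```

View pics/c14.png

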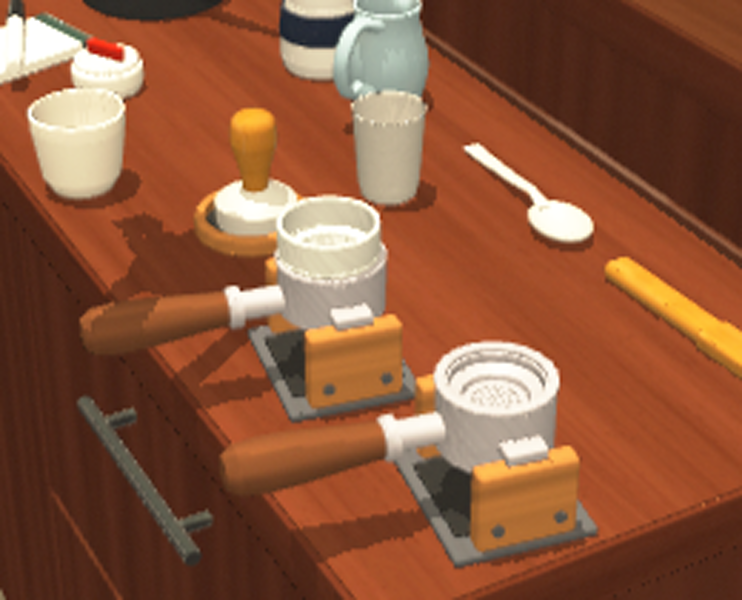

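Everything is in place: the tamper stands upright in its rest, the ring and both baskets are level, and the cups haven't moved. Handing in.

```bash
python3 -c "
from rig import manip
print(manip.sign_off())"
```

```text
the job is handed in; nothing more can be done
None
```

I handed the job in at 27 s of robot time: both baskets, the dosing ring and the tamper are in place and released, and both cups are where they stood. The last camera views agree with this, but the hand-in gave no verdict.

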